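# Close the carabiner marking jig

### The job

Get the marking jig ready for the laser, working with the fingertips only: push the black carabiner that lies part way into the jig's nest all the way home against the end stop, flip the blue hinged leaf over its spine until it lies flat over the carabiner, then push the red lever round until it lies square across the leaf's edge. Keep the lever out of the leaf's way until the leaf is down. Pick nothing up and leave the things around the jig where they are.

Things in the scene. Friction and masses are not known exactly. Their poses are not given: they have to be found in the camera images.
- jig: Aluminium jig, fixed. Deck x -48..45, y -90..140 (mm, jig frame), top 34 above the worktop, on 18 mm feet. Origin on the worktop under the middle of the spine; x along the spine (roughly away from the robot), y roughly left, z up. A left ear (x -2..45, to y 186) carries the red lever. The front under the nest is a fork (to x -66), open to the worktop between its arms (y 55..95) for x < -12.
- nest (a point): Where the carabiner's origin comes when it is home: on the deck (34 mm above the worktop), middle of the nest, on the left half of the jig. Axes as the jig's. The nest: two steel guides along x, 8 mm high, 110 mm apart, closed at the far side by a stop bar whose near face is 31 mm beyond this point, open towards the robot; between the fork's arms a fingertip can reach below the deck top.
- spine (a point): Middle of the leaf's hinge axis, 46 mm above the worktop. Axes as the jig's; the hinge turns about the x axis.
- hook: Black carabiner, 104 x 62 x 9 mm, 45 g, loose, flat on the deck between the nest's guides, its length (own y) along the jig's y. At the start 14 to 28 mm short of home, the middle of its near long side out over the gap of the fork. Origin: centre of the underside, 34 mm above the worktop; the outside of its near long side is 28 mm towards the robot from there. It slides with light friction.
- leaf (a joint): Angle of the blue leaf. 0: open, flat on the right (jig -y), underside 43.5 mm above the worktop, its edge overhanging the deck by 60 mm: a fingertip fits under. pi/2: upright. pi, at the stop: closed, flat over the nest, top face 48.5 mm above the worktop. Starts at 0 to 0.25. Stiff hinge: it stays at any angle; about 2 N at the free edge moves it.
- leaf_edge (a point): Middle of the blue leaf's free edge, at half thickness; moves with the leaf. Leaf: rigid plate 5 mm thick, 96 mm along the spine, 150 mm from spine to edge, 150 g, a window in its far half 45 to 105 mm from the spine. A black lug on the face that is up when open (20 x 48 x 7 mm) drops into the carabiner's opening; a carabiner over 10 mm short of home stops it.
- lever (a joint): Angle of the red lever about a vertical pivot at jig x 22, y 166 mm. 0: along the jig's -x, clear of the leaf; positive swings the tip counterclockwise seen from above, towards the spine; pi/2, at the stop: pointing to the spine (jig -y), square across the closed leaf's edge. Starts at -0.5 to 0.1, stays where left; about 1 N at the tip moves it.
- lever_tip (a point): Point in the red lever's arm, 42 mm from its pivot, 58 mm above the worktop; moves with the lever. The arm is 11 mm wide, 48 mm long and stands from 50 to 66 mm above the worktop, 1.5 mm above the closed leaf.
- tweezers: Steel tweezers, 13 x 126 x 10 mm, lying loose in front of the jig; leave alone. Origin: centre of the underside, long side along its y.
- hex_key: Black hex key, 34 x 104 x 9 mm, lying loose to the left of the jig's ear; leave alone. Origin: centre of the underside, long side along its y.
- tags: Stack of grey name-plate blanks, 34 x 53 x 14 mm, loose, at the jig's front left; leave alone. Origin: centre of the underside.
- screwdriver: Screwdriver with red handle, 28 x 199 x 26 mm, loose on the right behind the jig; leave alone. Origin: centre of the underside.
- pen: Blue and white pen, 17 x 135 x 16 mm, loose on the right behind the jig; leave alone. Origin: centre of the underside.
- silver_hook: A silver carabiner, 62 x 98 x 9 mm, loose, lying on the worktop well to the left of the jig; leave alone. Origin: centre of the underside.

How it is judged:
By the outcome, as a careful person would: the job done as asked, in the order asked, and still so for the second after the job is handed in, with the robot touching nothing.
It also fails if it takes over 72 s, if anything falls off the work surface, if the arm or the gripper's body presses on something with over 40 N, if the wrist force passes 120 N, or if a joint passes its speed limit or range.

### The arm

A 7-joint arm with a two-finger parallel gripper is mounted at the origin on a cart in front of the work surface, level with it; the furniture and walls round the work are solid. World frame = base frame: x ahead of the robot, y to its left, z up, the work surface at z = 0. Lengths are in m, angles in rad, forces in N, time in s.
With the tool pointing down it reaches from about 0.425 to 0.925 m from the base axis. Payload 6.8 kg.
Tool frame: the origin (TCP) lies at the very end of the fingers, on their centre line; the grasp point (between the pads) lies 19 mm behind it; z points along the fingers, y is the line along which they close (so a half turn about z gives the same grasp; the last joint's range is limited). The gripper opens to 85 mm and grips with 20 to 120 N. Pads are 22 mm wide; open, the fingers measure 114 mm over their backs; the gripper's body (76 mm by 85 mm) begins 54 mm behind the grasp point. The pads swing forward as they close: fully open they stand 13 mm farther back than shut.
Start: joints at [1.106, 0.477, 0.022, 1.555, -0.011, 1.109, -0.083], TCP at [0.236, -0.633, 0.231] pointing down, gripper open.
Joint ranges: [-2.96, 2.96], [-0.34, 2.1], [-1.41, 1.46], [0.24, 2.44], [-1.37, 4.51], [0.17, 1.92], [-2.96, 2.96]. Speed limits (rad/s): [2.39, 2.39, 3.14, 3.14, 3.14, 3.14, 3.14].

### API

Orientations are given as a unit quaternion [w, x, y, z].
In Python, from plant import status, optics, arm gives the robot as it stands.
- The arm moves only by the tool send_rows, never from a script. Its argument "commands" is a list that holds one entry, the list of rows, each a list of 4 numbers: the shift along the world's x, y, z in units of 30 mm (1.0 is 30 mm), then the turn about the world's z in units of 6 degrees (1.0 is 6 degrees). In form: [[[dx, dy, dz, twist], ...]]. A call has 1 to 12 rows; each row is the pose to reach, as a shift and turn from the pose commanded when the call began; what a row does not reach only later rows make up. A row lasts 1/12 s, in which the tool goes at most 41.7 mm and 7.16 degrees, less where a joint would pass 70% of its speed; a pose out of reach is approached as far as the arm can. A call with a gripper value outside its range is refused whole. "claw" is the finger opening in mm, from 0 to 85.4, set as the call begins (left out, the last holds). The fingers move at their own pace and stop on an object; "force" is the grip in N (left out, the last holds). Time passes only in rows, so rows that repeat a pose let the fingers close. It gives the time, the measured TCP pose, the force, the opening and the grip force at its end, in the units of the state.
- status.get_obs(): the state, without advancing time (a new reading comes with each control period).
- optics.get_image(name): name is "scene" or "side" or "wrist"; returns a dict with "pixels" (400x640x3 uint8, red, green, blue), "fov_y" (degrees; the focal length in pixels is half the picture's height over the tangent of half this angle, whatever the lens; pixels are square), "cx", "cy" (the principal point, pixels), "R" (3x3) and "t" (3): a world point X has camera coordinates R X + t; the wrist camera has in their place "mount" (4x4, takes a point from camera to tool coordinates, whose origin is the TCP and whose axes are the flange's). Camera axes: x right, y down, z forward; pixel columns grow to the right and rows downward; lengths in m; the calibration is good to about 2 mm. The wrist camera is an equidistant fisheye: a pixel r from the principal point sees the ray r / f radians off the axis. A picture is of the moment at which its call begins: read the wrist's pose just before it. There is no depth.
- arm.finish_job(): hands the job in; it is judged then, once.
Trained networks look in the newest picture that a camera, given by its name, has taken for a name from the list of things; names that differ only in an ending like _2 or _b are one class to them, and where a whole thing is asked for, a point or a joint stands for the part that bears it (a point fixed in the world has none). Each returns a list of dicts, best first, with "score" (0 to 1); they miss things now and then, are a little off and sometimes report something else, mostly with a low value. They report only what shows in the picture. A call takes as long as a camera call.
- optics.masks_of(name, camera): "mask" (400x640 bool, what is visible of it).
- optics.spot_point(name, camera): "position" ([x, y, z] in m, in world coordinates, good to about 4 mm: a listed point, or the origin of a listed thing).
The state is a dict: "time": time; "joints": joint angles; "qd": joint speeds; "effort": joint torques, N m; "tool_pos": TCP position; "tool_rot": TCP orientation; "force": force on the tool from outside, world axes, zero at the start; "moment": the same for the moment, N m; "opening": finger opening in m; "grip_force": force on a finger pad.
Only numpy, scipy, OpenCV 4.12 (cv2) and the standard library are available. Lean on these libraries where they do the work, as an engineer would, in place of code of your own. Each camera call takes 0.05 s, during which the arm holds its last target. There are 200 camera calls.

## Working session

There is one attempt and no reset: what is moved stays moved. The work goes in short steps, Python scripts to look and compute and a tool call to move; the robot and the scene stay as the last step left them, time stands still between calls to the robot, and variables do not carry over. Pictures are saved under pics/ and viewed, at most 10 in all, crops included, and the job is handed in when it is done.

Besides the shell and the picture viewer there is one more tool, called after "Call:" in YAML: its name, and indented under it one key for each argument. send_rows: Moves the arm, as the interface text tells. Its arguments: {"type":"object","properties":{"commands":{"type":"array","items":{"type":"array","items":{"type":"array","items":{"type":"number"}}}},"claw":{"type":"number"},"force":{"type":"number"}},"required":["commands"]}

```bash
mkdir -p pics
cat > h.py <<'E'
import numpy as np, cv2
from plant import status, optics, arm
def snap(cam,fn=None):
    im=optics.get_image(cam)
    if fn: cv2.imwrite('pics/'+fn,im['pixels'][:,:,::-1])
    return im
def proj(im,X):
    c=im['R']@np.asarray(X)+im['t']; f=200/np.tan(np.radians(im['fov_y'])/2)
    return c[:2]/c[2]*f+[im['cx'],im['cy']]
E
python3 - <<'E'
from h import *
np.set_printoptions(precision=4,suppress=True)
o=status.get_obs(); print(o['time'],o['tool_pos'],o['tool_rot'],o['force'],o['opening'])
for cam in ('scene','side'):
    im=snap(cam,cam+'0.png'); print(cam,im['fov_y'],-np.array(im['R']).T@im['t'])
    for n in ('nest','spine','hook','leaf_edge','lever_tip','jig','tweezers','hex_key','tags','silver_hook'):
        print(n,[(np.round(d['position'],4).tolist(),round(d['score'],2)) for d in optics.spot_point(n,cam)[:2]])
E
```

```text
0.0 [ 0.2355 -0.6319  0.2303] [-0.0009  0.9841  0.1775 -0.0002] [ 0.0656 -0.687   0.4311] 0.08531294290269067
scene 46.59462066779177 [0.0706 0.7217 0.817 ]
nest [([0.4866, 0.0814, 0.0335], 0.61)]
spine [([0.477, 0.0087, 0.0446], 0.95)]
hook [([0.471, 0.0866, 0.0333], 0.8)]
leaf_edge [([0.4528, -0.1358, 0.0822], 0.94), ([0.4714, 0.083, 0.0355], 0.55)]
lever_tip [([0.4823, 0.1728, 0.0571], 0.45)]
jig [([0.4747, 0.0087, -0.0032], 0.88)]
tweezers [([0.3546, -0.0324, 0.0012], 0.41)]
hex_key [([0.4984, 0.2391, 0.0011], 0.72)]
tags [([0.4011, 0.192, 0.0009], 0.58)]
silver_hook [([0.4109, 0.4218, 0.0017], 0.56)]
side 57.838539709570405 [ 0.3882 -0.6545  0.4148]
nest [([0.4899, 0.0827, 0.0351], 0.83)]
spine [([0.4765, 0.0092, 0.0503], 0.56)]
hook [([0.4664, 0.0841, 0.0337], 0.57)]
leaf_edge [([0.4532, -0.1343, 0.0785], 0.59)]
lever_tip []
jig [([0.4726, 0.0049, -0.0043], 0.96)]
tweezers [([0.3526, -0.036, 0.0006], 0.43), ([0.6534, -0.1682, -0.0052], 0.32)]
hex_key [([0.5038, 0.2396, -0.0052], 0.52)]
tags [([0.487, 0.1769, 0.0588], 0.72), ([0.7116, -0.1232, -0.0018], 0.66)]
silver_hook [([0.5016, 0.2427, -0.0036], 0.73), ([0.4083, 0.4211, -0.0012], 0.54)]
```

View pics/scene0.png

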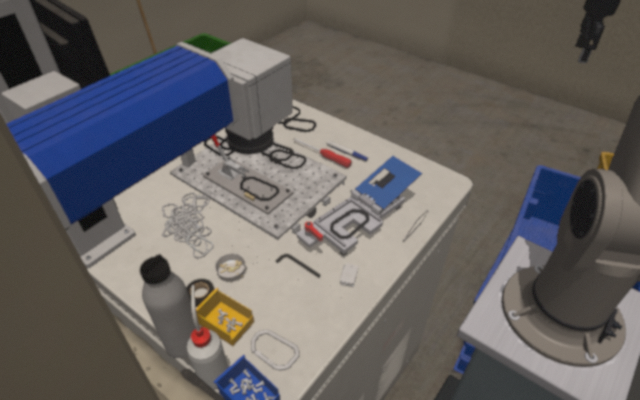

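View pics/side0.png

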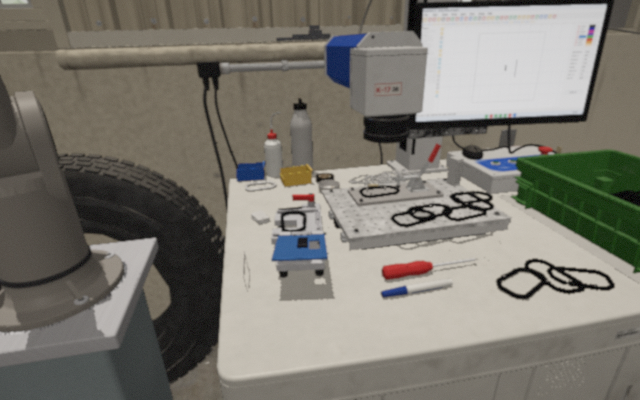

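The scene shows the jig at about (350,225): blue leaf slightly raised on the right at (388,185), red lever at (313,230) and black carabiner at (350,222). The laser head hangs behind it at (250,130). I'll triangulate the head to check clearance while I start the approach.

Run:
```python
from h import *
def P(im):
    f=200/np.tan(np.radians(im['fov_y'])/2)
    return np.array([[f,0,im['cx']],[0,f,im['cy']],[0,0,1]])@np.c_[im['R'],im['t']]
a=snap('scene');b=snap('side')
def tri(p,q):
    X=cv2.triangulatePoints(P(a),P(b),np.float64(p),np.float64(q)); return (X[:3]/X[3]).ravel().round(3)
print('lens',tri((250,145),(388,133)),'head low near corner',tri((229,125),(352,113)))
print('lever',tri((313,230),(303,197)))
```

```text
lens [0.706 0.151 0.2  ] head low near corner [0.669 0.219 0.275]
lever [0.508 0.171 0.06 ]
```

Call:
send_rows:
  commands:
    - [[0.8, 1.2, 0.1, 0.8], [1.6, 2.3, 0.1, 1.6], [2.4, 3.5, 0.2, 2.5], [3.2, 4.6, 0.3, 3.3], [4.0, 5.8, 0.3, 4.2], [4.8, 7.0, 0.4, 5.0], [5.6, 8.1, 0.5, 5.8], [6.4, 9.2, 0.6, 6.7], [7.2, 10.4, 0.6, 7.5], [8.0, 11.5, 0.7, 8.3], [8.8, 12.7, 0.7, 9.2], [8.8, 12.7, 0.7, 10]]
  claw: 0

```text
time: 2.2
tool_pos: [0.5046, -0.243, 0.2532]
tool_rot: [0.0, 0.759, 0.652, 0.003]
force: [-0.4, 0.4, 0.0]
opening: -0.0
grip_force: 0.0
```

Call:
send_rows:
  commands:
    - [[-0.3, 1.2, 0.2, 0], [-0.6, 2.4, 0.2, 0], [-0.9, 3.6, 0.2, 0], [-1.2, 4.8, 0.2, 0], [-1.5, 6.0, 0.2, 0], [-1.8, 7.2, 0.2, 0], [-2.0, 8.2, 0.2, 0], [-2.2, 9.1, 0.2, 0], [-2.2, 9.1, 0.2, 0]]

```text
time: 2.95
tool_pos: [0.4327, 0.0271, 0.2589]
tool_rot: [-0.0, 0.761, 0.649, 0.001]
force: [-0.4, -0.1, 1.2]
opening: -0.0002
grip_force: 0.0
```

Run:
```python
from h import *
o=status.get_obs(); print(o['tool_pos'],o['tool_rot'])
im=snap('wrist','w1.png'); print(im['fov_y'],im['mount'])
for n in ('nest','spine','hook','leaf_edge','lever_tip','tags','tweezers'):
    print(n,[(np.round(d['position'],4).tolist(),round(d['score'],2)) for d in optics.spot_point(n,'wrist')[:2]])
```

```text
[0.4327117  0.02705801 0.25894459] [-5.77341886e-05  7.61017875e-01  6.48730396e-01  8.14733892e-04]
65.70646984690485 [[ 3.09198831e-04 -9.62947346e-01 -2.69689289e-01  6.80018592e-02]
 [ 9.99999177e-01 -3.81667052e-05  1.28277658e-03  7.31612123e-04]
 [-1.24553945e-03 -2.69689464e-01  9.62946542e-01 -1.43007287e-01]
 [ 0.00000000e+00  0.00000000e+00  0.00000000e+00  1.00000000e+00]]
nest [([0.4857, 0.0807, 0.0352], 0.89)]
spine [([0.4735, 0.0069, 0.0457], 0.85)]
hook [([0.7057, -0.1163, -0.0031], 0.44)]
leaf_edge []
lever_tip [([0.485, 0.1826, 0.0578], 0.72), ([0.4993, 0.2393, 0.002], 0.71)]
tags [([0.3986, 0.1916, -0.0009], 0.76)]
tweezers [([0.3568, -0.0281, 0.0004], 0.55)]
```

View pics/w1.png

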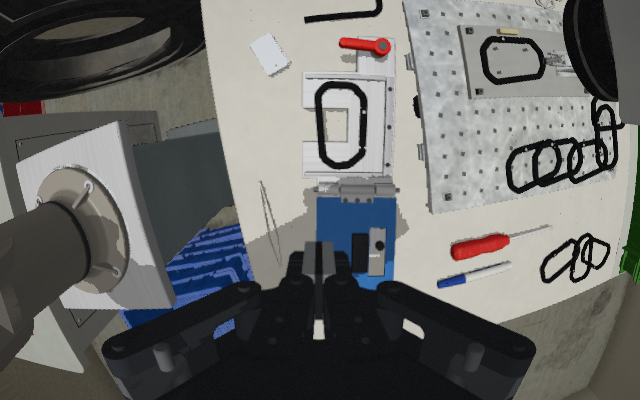

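The wrist view looks straight along the jig. The carabiner spans columns 318–367 and rows 80–168, and its near side is out over the fork gap. The lever runs from tip (340,43) to pivot (383,46), and the spine lies along row 190.

```bash
cat >> h.py <<'E'
from scipy.spatial.transform import Rotation as Rt
def wpix(im,o,uv,z):
    f=200/np.radians(im['fov_y']/2) if False else 200/np.tan(np.radians(im['fov_y'])/2)
    d=np.array([uv[0]-im['cx'],uv[1]-im['cy']]); r=np.hypot(*d); th=r/f
    ray=np.r_[d/r*np.sin(th),np.cos(th)]
    M=np.array(im['mount']); q=o['tool_rot']; R=Rt.from_quat([q[1],q[2],q[3],q[0]]).as_matrix()
    p=R@M[:3,3]+o['tool_pos']; v=R@M[:3,:3]@ray
    return p+v*(z-p[2])/v[2]
A=np.radians(-9.3); O=np.array([.4762,.0085])
def jig(X): c,s=np.cos(A),np.sin(A); d=np.asarray(X)[:2]-O; return np.array([c*d[0]+s*d[1],-s*d[0]+c*d[1]])*1e3
def world(x,y): c,s=np.cos(A),np.sin(A); return O+np.array([c*x-s*y,s*x+c*y])/1e3
E
python3 - <<'E'
from h import *
np.set_printoptions(precision=4,suppress=True)
o=status.get_obs(); im=snap('wrist')
for n,uv,z in (('hook near',(318,122),.038),('hook far',(367,122),.038),('hook top',(343,80),.038),('hook bot',(343,169),.038),('lever tip end',(339,43),.066),('lever pivot',(383,46),.066),('fork near L',(303,74),.034),('fork near R',(304,175),.034),('spine L',(316,190),.05),('spine R',(399,190),.05),('stop bar',(384,122),.042)):
    X=wpix(im,o,uv,z); print(n,X,jig(X))
E
```

```text
hook near [0.4456 0.0844 0.038 ] [-42.487   69.9114]
hook far [0.5021 0.0755 0.038 ] [14.7734 70.3433]
hook top [0.4824 0.1286 0.038 ] [-13.3421 119.5431]
hook bot [0.4655 0.0246 0.038 ] [-13.1421  14.1908]
lever tip end [0.4824 0.1671 0.066 ] [-19.5097 157.4952]
lever pivot [0.5294 0.1579 0.066 ] [ 28.3425 156.0442]
fork near L [0.438  0.1439 0.034 ] [-59.5966 127.405 ]
fork near R [0.4183 0.0245 0.034 ] [-59.749    6.4535]
spine L [0.4301 0.0074 0.05  ] [-45.3138  -8.4986]
spine R [ 0.5275 -0.0088  0.05  ] [53.4583 -8.7471]
stop bar [0.5215 0.0729 0.042 ] [34.3001 70.8981]
```

Run:
```python
from h import *
np.set_printoptions(precision=4,suppress=True)
o=status.get_obs(); im=snap('wrist'); print(o['tool_pos'],o['tool_rot'],im['cx'],im['cy'])
for n in ('nest','spine','hook','leaf_edge','lever_tip'):
    print(n,[(np.round(d['position'],4).tolist(),round(d['score'],2)) for d in optics.spot_point(n,'wrist')[:2]])
for n,z in (('hook',.0385),('lever',.066),('jig',.034)):
    for d in optics.masks_of(n,'wrist')[:2]:
        v,u=np.nonzero(d['mask']); print(n,d['score'],u.min(),u.max(),v.min(),v.max(),u.mean(),v.mean(),jig(wpix(im,o,(u.mean(),v.mean()),z)))
for cam in('scene','side'):
    c=snap(cam)
    g={'hook':.0385,'lever':.058}
    for n in g:
        for d in optics.masks_of(n,cam)[:1]:
            v,u=np.nonzero(d['mask']);f=200/np.tan(np.radians(c['fov_y'])/2)
            r=c['R'].T@np.array([(u.mean()-c['cx'])/f,(v.mean()-c['cy'])/f,1]);p=-c['R'].T@c['t']
            X=p+r*(g[n]-p[2])/r[2]; print(cam,n,d['score'],X,jig(X))
```

```text
[0.4339 0.0207 0.2582] [-0.0001  0.7641  0.6451 -0.    ] 318.355832220889 203.93769877141597
nest [([0.4884, 0.082, 0.0322], 0.78)]
spine [([0.4763, 0.0056, 0.0472], 0.96)]
hook [([0.6593, -0.1693, -0.0009], 0.59)]
leaf_edge [([0.4752, 0.001, 0.0053], 0.67)]
lever_tip [([0.4878, 0.1824, 0.0567], 0.58)]
hook 0.68 311 365 74 164 338.10147392290247 117.83049886621315 [-19.2387  75.    ]
lever 0.89 335 387 31 50 363.9670487106017 38.99713467048711 [  7.4491 163.2344]
jig 0.63 451 553 220 256 485.6374468085106 239.68255319148938 [195.5589 -84.0538]
jig 0.62 299 399 30 289 356.06500445235974 157.450451596489 [ 2.732 27.824]
scene hook 0.79 [0.4688 0.0872 0.0385] [-20.0362  76.4597]
scene lever 0.69 [0.5073 0.1701 0.058 ] [  4.5762 164.5306]
side hook 0.72 [0.4696 0.0871 0.0385] [-19.2541  76.5187]
side lever 0.73 [ 0.4671 -0.0359  0.058 ] [ -1.8149 -45.3262]
```

Call:
send_rows:
  commands:
    - [[-0.2, 1.2, -0.5, 0], [-0.5, 2.4, -1.4, 0], [-0.5, 2.4, -2.6, 0], [-0.5, 2.4, -3.8, 0], [-0.5, 2.4, -5.0, 0], [-0.5, 2.4, -6.1, 0], [-0.5, 2.4, -6.9, 0], [-0.5, 2.4, -7.35, 0], [-0.5, 2.4, -7.35, 0], [-0.5, 2.4, -7.35, 0], [-0.5, 2.4, -7.35, 0]]

```text
time: 5.07
tool_pos: [0.4196, 0.0938, 0.0387]
tool_rot: [0.0, 0.764, 0.646, 0.001]
force: [-0.0, 0.1, 0.3]
opening: -0.0001
grip_force: 0.0
```

Run:
```python
from h import *
o=status.get_obs(); im=snap('wrist','w2.png'); print(o['tool_pos'],jig(o['tool_pos']),o['force'])
```

```text
[0.41957926 0.09384928 0.03868742] [-69.66926936  75.0772939 ] [-0.03493768  0.14799966  0.27858006]
```

View pics/w2.png

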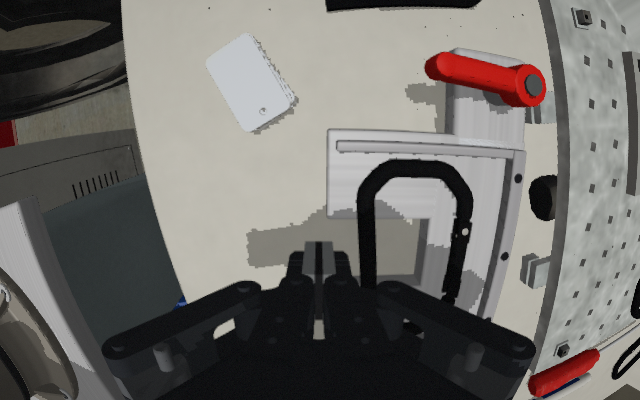

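The fingertips are beside the carabiner's near long side (column 365), and the lever at (440,65)–(530,85) is clear. I'll push along jig x and watch the force.

Call:
send_rows:
  commands:
    - [[0.1, -0.02, -0.03, 0], [0.2, -0.03, -0.03, 0], [0.3, -0.05, -0.03, 0], [0.4, -0.06, -0.03, 0], [0.5, -0.08, -0.03, 0], [0.6, -0.1, -0.03, 0], [0.7, -0.11, -0.03, 0], [0.8, -0.13, -0.03, 0], [0.8, -0.13, -0.03, 0]]

```text
time: 5.87
tool_pos: [0.4435, 0.0896, 0.037]
tool_rot: [0.0, 0.764, 0.646, 0.0]
force: [1.1, -0.1, 1.0]
opening: -0.0003
grip_force: 0.5
```

Run:
```python
from h import *
o=status.get_obs(); print(o['tool_pos'],jig(o['tool_pos']),o['force'])
for cam in('scene','side'):
    c=snap(cam)
    for d in optics.masks_of('hook',cam)[:1]:
            v,u=np.nonzero(d['mask']);f=200/np.tan(np.radians(c['fov_y'])/2)
            r=c['R'].T@np.array([(u.mean()-c['cx'])/f,(v.mean()-c['cy'])/f,1]);p=-c['R'].T@c['t']
            X=p+r*(.0385-p[2])/r[2]; print(cam,d['score'],jig(X))
```

```text
[0.44351854 0.08957286 0.03696034] [-45.35357253  74.7257683 ] [ 1.12343031 -0.06559983  0.97471632]
scene 0.72 [-4.9537809  96.29995173]
side 0.69 [-8.27290299 67.55646163]
```

Call:
send_rows:
  commands:
    - [[0.07, -0.01, 0, 0], [0.13, -0.02, 0, 0], [0.2, -0.03, 0, 0], [0.2, -0.03, 0, 0]]

```text
time: 6.4
tool_pos: [0.4491, 0.0887, 0.0369]
tool_rot: [0.0, 0.764, 0.646, 0.0]
force: [-1.5, -0.2, 2.8]
opening: -0.0001
grip_force: 1.3
```

Call:
send_rows:
  commands:
    - [[0.07, -0.01, 0, 0], [0.13, -0.02, 0, 0], [0.13, -0.02, 0, 0]]

```text
time: 6.65
tool_pos: [0.453, 0.0881, 0.0369]
tool_rot: [0.0, 0.764, 0.646, 0.0]
force: [-1.8, 0.1, 4.5]
opening: 0.0002
grip_force: 2.1
```

Call:
send_rows:
  commands:
    - [[0.07, -0.01, 0, 0], [0.13, -0.02, 0, 0], [0.13, -0.02, 0, 0]]

```text
time: 6.9
tool_pos: [0.4535, 0.0879, 0.0368]
tool_rot: [-0.001, 0.763, 0.646, -0.002]
force: [-12.2, 0.7, 16.2]
opening: 0.0003
grip_force: 8.8
```

Run:
```python
from h import *
o=status.get_obs(); print(o['tool_pos'],jig(o['tool_pos']),o['force'])
im=snap('wrist'); cv2.imwrite('pics/w3.png',cv2.resize(im['pixels'][100:330,230:560,::-1],None,fx=2.2,fy=2.2))
```

```text
[0.4534628  0.08787794 0.03677437] [-35.26611693  74.66015927] [-12.19746955   0.67650588  16.18421746]
```

View pics/w3.png

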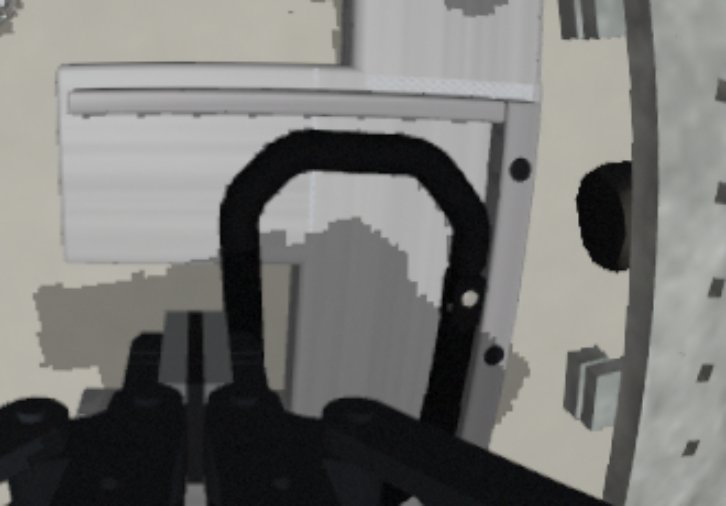

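The carabiner lies flush against the stop bar in the picture and the reaction is 12 N, so it is home. The fingertips reach about 7 mm forward of the TCP. Next I'll back off and travel to the leaf's free edge.

Call:
send_rows:
  commands:
    - [[-0.3, 0.05, 0, 0], [-0.6, 0.1, 0.1, 0], [-0.6, 0.1, 1.2, 0], [-0.6, 0.1, 2.4, 0], [-0.5, 0, 3.5, 0], [-0.2, -0.6, 4.2, 0], [0.1, -1.6, 4.2, 0], [0.1, -2.8, 4.2, 0], [0.1, -4.0, 4.2, 0], [0, -5.2, 4.2, 0], [-0.1, -6.4, 4.2, 0], [-0.2, -7.5, 4.2, 0]]

```text
time: 7.95
tool_pos: [0.4499, -0.1399, 0.163]
tool_rot: [0.0, 0.764, 0.645, -0.0]
force: [-0.1, 0.6, -0.9]
opening: 0.0001
grip_force: 0.0
```

Call:
send_rows:
  commands:
    - [[0, -0.5, 0, 0], [0, -0.8, -0.1, 0], [0, -0.8, -0.1, 0], [0, -0.8, -0.1, 0], [0, -0.8, -0.1, 0]]

```text
time: 8.37
tool_pos: [0.4508, -0.1597, 0.1598]
tool_rot: [-0.0, 0.763, 0.647, 0.0]
force: [1.1, 0.3, 0.2]
opening: -0.0004
grip_force: 0.0
```

Run:
```python
from h import *
np.set_printoptions(precision=4,suppress=True)
o=status.get_obs(); print(o['time'],o['tool_pos'],o['tool_rot'],jig(o['tool_pos']),o['force'])
im=snap('wrist','w4.png')
for c in ('scene','side','wrist'):
  snap(c)
  for n in ('leaf_edge','hook','nest','spine'):
    print(c,n,[(np.round(d['position'],4).tolist(),jig(d['position']),round(d['score'],2)) for d in optics.spot_point(n,c)[:1]])
```

```text
8.3667 [ 0.4508 -0.1597  0.1598] [-0.0003  0.7628  0.6467  0.0002] [   2.0784 -170.0988] [1.0761 0.3297 0.1902]
scene leaf_edge [([0.4483, -0.1379, 0.0828], array([  -3.8745, -148.9844]), 0.61)]
scene hook [([0.4875, 0.0809, 0.0357], array([-0.5486, 73.2745]), 0.88)]
scene nest [([0.4908, 0.0821, 0.0355], array([ 2.5141, 74.992 ]), 0.59)]
scene spine [([0.4758, 0.0072, 0.0427], array([-0.1847, -1.3476]), 0.59)]
side leaf_edge [([0.451, -0.1344, 0.078], array([  -1.7756, -145.0941]), 0.63)]
side hook [([0.4839, 0.0801, 0.0334], array([-3.972 , 71.9032]), 0.74)]
side nest [([0.4881, 0.0797, 0.0337], array([ 0.2374, 72.1872]), 0.56)]
side spine [([0.475, 0.008, 0.0484], array([-1.1034, -0.6874]), 0.78)]
wrist leaf_edge [([0.45, -0.1364, 0.08], array([  -2.4392, -147.2294]), 0.7)]
wrist hook []
wrist nest []
wrist spine [([0.4771, 0.0084, 0.0462], array([0.9043, 0.0468]), 0.83)]
```

View pics/w4.png

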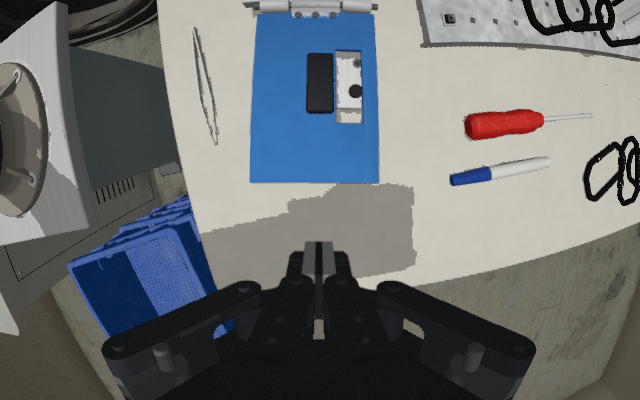

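The leaf's free edge is at row 183 in the wrist picture, about jig y −147 and z 0.080, with the fingers clear outside it. The networks put the carabiner on the nest. I'll lower the fingers beside the edge and make contact.

Call:
send_rows:
  commands:
    - [[0, 0, -1.2, 0], [0, 0, -2.3, 0], [0, 0, -3.2, 0], [0, 0, -3.4, 0], [0.02, 0.1, -3.4, 0], [0.03, 0.2, -3.4, 0], [0.05, 0.3, -3.4, 0], [0.06, 0.38, -3.4, 0], [0.06, 0.38, -3.4, 0]]

```text
time: 9.92
tool_pos: [0.4535, -0.1496, 0.0593]
tool_rot: [0.001, 0.763, 0.646, 0.001]
force: [0.3, 0.6, -0.3]
opening: 0.0
grip_force: 0.0
```

Call:
send_rows:
  commands:
    - [[0.01, 0.07, 0, 0], [0.02, 0.14, 0, 0], [0.02, 0.14, 0, 0]]

```text
time: 10.17
tool_pos: [0.4533, -0.1488, 0.0588]
tool_rot: [0.002, 0.764, 0.645, -0.001]
force: [-1.0, -8.1, 2.9]
opening: 0.0003
grip_force: 4.0
```

Call:
send_rows:
  commands:
    - [[0.01, 0.05, 0.1, 0], [0.02, 0.1, 0.2, 0], [0.02, 0.13, 0.3, 0], [0.03, 0.17, 0.4, 0], [0.04, 0.21, 0.5, 0], [0.04, 0.25, 0.6, 0], [0.04, 0.25, 0.6, 0]]

```text
time: 10.75
tool_pos: [0.4542, -0.1434, 0.0773]
tool_rot: [0.003, 0.765, 0.644, -0.002]
force: [-1.5, -14.7, 5.7]
opening: 0.0
grip_force: 7.0
```

```bash
cat > le.py <<'E'
from h import *
np.set_printoptions(precision=4,suppress=True)
o=status.get_obs(); print(o['time'],o['tool_pos'],jig(o['tool_pos']),o['force'],o['moment'])
for c in ('scene','side','wrist'):
  snap(c)
  for n in ('leaf_edge',):
    for d in optics.spot_point(n,c)[:1]:
      p=d['position'];y=jig(p)[1]; print(c,jig(p),p[2],'theta',np.arctan2(p[2]*1e3-46,-y),round(d['score'],2))
E
python3 le.py
```

```text
10.75 [ 0.4542 -0.1434  0.0773] [   2.863  -153.4389] [ -1.4629 -14.6799   5.7098] [-2.8027  0.3869  0.0077]
scene [  -0.6993 -142.3846] 0.1029 theta 0.3801804732025107 0.78
side [  -0.0841 -139.9532] 0.0986 theta 0.3595068825529028 0.68
wrist [  -2.0953 -141.9038] 0.1036 theta 0.38558966569558306 0.66
```

The leaf is following (θ≈0.37). I'll continue along its arc.

Call:
send_rows:
  commands:
    - [[0.02, 0.14, 0.3, 0], [0.04, 0.28, 0.6, 0], [0.06, 0.4, 0.82, 0], [0.09, 0.53, 1.05, 0], [0.11, 0.68, 1.25, 0], [0.14, 0.83, 1.43, 0], [0.16, 1.0, 1.62, 0], [0.19, 1.16, 1.8, 0], [0.22, 1.35, 1.97, 0], [0.25, 1.53, 2.13, 0], [0.25, 1.53, 2.13, 0]]

```text
time: 11.97
tool_pos: [0.4628, -0.0929, 0.1414]
tool_rot: [0.002, 0.764, 0.646, 0.001]
force: [1.1, -2.8, 2.2]
opening: 0.0001
grip_force: 1.2
```

```bash
python3 le.py
```

```text
11.9667 [ 0.4628 -0.0929  0.1414] [   3.1339 -102.1982] [ 1.1132 -2.8033  2.2423] [-0.4431 -0.0174 -0.0572]
scene [ -1.235 -87.753] 0.1691 theta 0.9514917107484899 0.78
side [  0.4409 -88.0866] 0.1664 theta 0.9391650957743666 0.72
wrist [  1.86   -86.2329] 0.1692 theta 0.960109126114956 0.91
```

Call:
send_rows:
  commands:
    - [[0.06, 0.4, 0.22, 0], [0.12, 0.76, 0.43, 0], [0.2, 1.2, 0.62, 0], [0.27, 1.67, 0.8, 0], [0.35, 2.17, 0.9, 0], [0.44, 2.7, 1.0, 0], [0.49, 3.02, 1.03, 0], [0.55, 3.35, 1.01, 0], [0.6, 3.67, 0.97, 0], [0.65, 3.95, 0.91, 0], [0.65, 3.95, 0.91, 0]]

```text
time: 13.18
tool_pos: [0.4813, 0.0281, 0.1668]
tool_rot: [-0.001, 0.763, 0.647, 0.0]
force: [0.5, 0.7, -0.2]
opening: -0.0
grip_force: 0.0
```

```bash
python3 le.py
```

```text
13.1833 [0.4813 0.0281 0.1668] [ 1.8219 20.2077] [ 0.4806  0.7079 -0.2218] [ 0.0214  0.0144 -0.0003]
scene [-2.8988 38.7408] 0.1912 theta 1.8315322561244052 0.79
side [ 0.808  41.4757] 0.1889 theta 1.8532779941994626 0.71
wrist [-0.8662 42.4176] 0.1934 theta 1.8509971785017574 0.59
```

Call:
send_rows:
  commands:
    - [[0.07, 0.42, -0.1, 0], [0.13, 0.77, -0.23, 0], [0.19, 1.12, -0.43, 0], [0.24, 1.47, -0.67, 0], [0.29, 1.78, -0.94, 0], [0.34, 2.08, -1.23, 0], [0.38, 2.32, -1.56, 0], [0.42, 2.56, -1.9, 0], [0.45, 2.73, -2.27, 0], [0.48, 2.9, -2.65, 0], [0.48, 2.9, -2.65, 0]]

```text
time: 14.4
tool_pos: [0.4944, 0.1134, 0.0856]
tool_rot: [-0.001, 0.763, 0.646, -0.001]
force: [-0.5, -0.0, 0.1]
opening: 0.0003
grip_force: 0.0
```

```bash
python3 le.py
```

```text
14.4 [0.4944 0.1134 0.0856] [  1.0366 106.4534] [-0.484  -0.0423  0.0831] [-0.0344  0.0305 -0.0632]
scene [  1.8085 139.3236] 0.0909 theta 2.8298306836105276 0.65
side [  0.9452 142.1208] 0.0866 theta 2.8633316866078182 0.72
wrist [  1.9839 143.2029] 0.0919 theta 2.8314142657298462 0.9
```

Call:
send_rows:
  commands:
    - [[0.01, 0.06, -0.25, 0], [0.02, 0.12, -0.5, 0], [0.03, 0.17, -0.75, 0], [0.04, 0.2, -0.95, 0], [0.04, 0.23, -1.1, 0], [0.04, 0.23, -1.2, 0], [0.04, 0.23, -1.3, 0], [0.04, 0.23, -1.3, 0]]

```text
time: 15.37
tool_pos: [0.4965, 0.1201, 0.0486]
tool_rot: [-0.0, 0.763, 0.646, -0.0]
force: [0.4, -0.5, 0.8]
opening: -0.0004
grip_force: 0.3
```

```bash
python3 le.py
```

```text
15.3667 [0.4965 0.1201 0.0486] [  2.0118 113.4247] [ 0.4294 -0.4781  0.7869] [-0.0479  0.084   0.037 ]
scene [ -0.4192 147.9773] 0.0481 theta 3.1274022412814997 0.87
side [  0.6265 151.4925] 0.0433 theta -3.123771875842416 0.79
wrist [  3.1029 149.3647] 0.0491 theta 3.120841067642153 0.91
```

Nearly flat. A little more press to seat it on its stop.

Call:
send_rows:
  commands:
    - [[0, 0, -0.08, 0], [0, 0, -0.15, 0], [0, 0, -0.2, 0], [0, 0, -0.2, 0]]

```text
time: 16.0
tool_pos: [0.4971, 0.12, 0.048]
tool_rot: [0.002, 0.764, 0.646, -0.001]
force: [-22.1, -6.7, 71.0]
opening: 0.0002
grip_force: 35.4
```

It is hard against its stop (71 N), so I'll lift off now and look.

Call:
send_rows:
  commands:
    - [[0, 0, 0.4, 0], [0, 0, 1.4, 0], [0, 0, 2.6, 0], [0, 0, 3.6, 0], [-0.4, 0, 4.0, 0], [-0.8, 0, 4.0, 0], [-0.8, 0, 4.0, 0], [-0.8, 0, 4.0, 0]]

```text
time: 16.67
tool_pos: [0.4718, 0.1192, 0.1617]
tool_rot: [0.0, 0.763, 0.646, -0.001]
force: [1.1, -0.0, 0.2]
opening: 0.0001
grip_force: 0.0
```

```bash
cat >> h.py <<'E'
def lever(im,o):
    for d in optics.masks_of('lever','wrist')[:2]:
        v,u=np.nonzero(d['mask']); print('mask',round(d['score'],2),u.min(),u.max(),v.min(),v.max())
        pts=np.array([jig(wpix(im,o,(a,b),.066)) for a,b in zip(u[::5],v[::5])])
        r=pts-[22,166]; k=np.hypot(*r.T); print('far end',k.max().round(1),'tip centroid',pts[k>30].mean(0).round(1))
        m=pts[k>30].mean(0)-[22,166]; print('angle',np.arctan2(m[1],m[0])%(2*np.pi)-np.pi)
E
python3 le.py
python3 - <<'E'
from h import *
o=status.get_obs(); im=snap('wrist','w5.png'); lever(im,o); print(o['tool_rot'])
print([(d['position'],jig(d['position']),d['score']) for d in optics.spot_point('lever_tip','wrist')])
E
```

```text
16.6667 [0.4718 0.1192 0.1617] [-22.249  108.5518] [ 1.0906 -0.0451  0.204 ] [-0.022   0.0204  0.0496]
side [ -0.7066 150.9702] 0.0431 theta -3.12238592649886 0.66
wrist [ -0.1699 148.9301] 0.0488 theta 3.122794104746468 0.87
mask 0.86 315 387 124 149
far end 44.8 tip centroid [-15.2 167. ]
angle -0.02728648531702138
[-4.20592776e-04  7.63580058e-01  6.45712889e-01 -4.28219897e-04]
[([0.4868, 0.1791, 0.0571], array([-17.10894129, 170.07058572]), 0.82)]
```

View pics/w5.png

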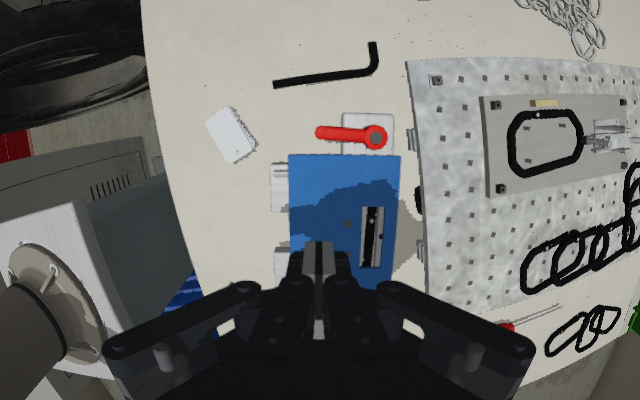

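The leaf lies flat over the nest: blue plate at (345,220), carabiner visible through the window at (372,237). The lever is at about angle 0, tip (320,132), hub (376,137). I'll move to its left side and descend.

Call:
send_rows:
  commands:
    - [[0.3, 1.1, 0, 0], [0.6, 2.2, 0, 0], [0.73, 2.74, -0.3, 0], [0.73, 2.74, -1.2, 0], [0.73, 2.74, -2.2, 0], [0.73, 2.74, -3.1, 0], [0.73, 2.74, -3.5, 0], [0.73, 2.74, -3.5, 0], [0.73, 2.74, -3.5, 0]]

```text
time: 17.87
tool_pos: [0.4947, 0.2023, 0.0578]
tool_rot: [-0.0, 0.764, 0.646, -0.0]
force: [-0.5, 0.6, 0.6]
opening: 0.0
grip_force: 0.0
```

Run:
```python
from h import *
o=status.get_obs(); im=snap('wrist','w6.png'); lever(im,o); print(o['tool_pos'],jig(o['tool_pos']),o['force'])
```

```text
[0.49473622 0.20228094 0.05778485] [-13.0231652  194.22935533] [-0.54759982  0.57760529  0.6026132 ]
```

Call:
send_rows:
  commands:
    - [[0, -0.22, -0.03, 0], [-0.01, -0.44, -0.05, 0], [-0.1, -0.63, -0.05, 0], [-0.2, -0.83, -0.05, 0], [-0.2, -1.0, -0.05, 0], [-0.21, -1.18, -0.05, 0], [-0.2, -1.35, -0.05, 0], [-0.2, -1.35, -0.05, 0]]

```text
time: 18.63
tool_pos: [0.4887, 0.16, 0.056]
tool_rot: [0.0, 0.764, 0.645, -0.0]
force: [0.5, 0.5, -0.2]
opening: -0.0007
grip_force: 0.2
```

```bash
cat > lv.py <<'E'
from h import *
o=status.get_obs(); print(o['time'],o['tool_pos'],jig(o['tool_pos']),o['force'])
for c in ('scene','side','wrist'):
  snap(c)
  for d in optics.spot_point('lever_tip',c)[:1]:
    j=jig(d['position']); print(c,j,d['position'][2],'phi',np.arctan2(166-j[1],22-j[0]),round(d['score'],2))
E
python3 lv.py
```

```text
18.6333 [0.48869946 0.15998103 0.05602918] [-12.14474672 151.50988057] [ 0.45015892  0.53734225 -0.1949873 ]
scene [ -3.72753116 129.19580299] 0.0581 phi 0.960716311994586 0.65
side [ -1.8150147  131.13030055] 0.0588 phi 0.9715904678454483 0.61
```

Call:
send_rows:
  commands:
    - [[0.08, -0.17, 0, 0], [0.17, -0.33, 0, 0], [0.26, -0.47, 0, 0], [0.37, -0.57, 0, 0], [0.48, -0.67, 0, 0], [0.6, -0.73, 0, 0], [0.7, -0.79, 0, 0], [0.7, -0.79, 0, 0]]

```text
time: 19.6
tool_pos: [0.5037, 0.1406, 0.0555]
tool_rot: [-0.004, 0.762, 0.647, -0.004]
force: [-18.3, 8.4, 14.1]
opening: 0.0
grip_force: 11.5
```

```bash
python3 lv.py
```

```text
19.6 [0.50374469 0.14064793 0.05551473] [  5.82702115 134.86227037] [-18.30210335   8.44056635  14.10680457]
scene [ 22.4670351  119.60285253] 0.0588 phi 1.580862017230736 0.63
side [ 24.01540676 120.6670636 ] 0.0579 phi 1.615224962357195 0.55
wrist [ 25.38708662 128.99823965] 0.0603 phi 1.6620804548449555 0.75
```

Call:
send_rows:
  commands:
    - [[-0.4, 0.06, 0, 0], [-0.9, 0.15, 0.1, 0], [-1.0, 0.15, 1.2, 0], [-1.2, 0, 2.4, 0], [-1.4, -0.6, 3.5, 0], [-1.5, -1.4, 4.0, 0], [-1.5, -2.0, 4.0, 0], [-1.5, -2.0, 4.0, 0], [-1.5, -2.0, 4.0, 0]]

```text
time: 20.65
tool_pos: [0.465, 0.0763, 0.1763]
tool_rot: [0.0, 0.765, 0.645, 0.0]
force: [0.6, 0.6, -0.3]
opening: -0.0005
grip_force: 0.0
```

```bash
python3 lv.py; python3 le.py
python3 - <<'E'
from h import *
o=status.get_obs(); im=snap('wrist','w7.png'); lever(im,o)
E
```

```text
20.65 [0.46500267 0.07634813 0.17633078] [-22.01466689  65.14678592] [ 0.59881782  0.59794436 -0.34676566]
scene [ 22.16343439 122.69442602] 0.058 phi 1.5745702894414744 0.72
side [ 25.88288863 124.11416549] 0.0596 phi 1.6632338538010172 0.55
wrist [ 24.47758626 127.12666035] 0.0573 phi 1.6344450813072378 0.72
20.95 [0.4645 0.0788 0.1757] [-22.9231  67.4656] [ 0.783  -0.518  -0.3194] [ 0.0372  0.0092 -0.011 ]
scene [  3.6737 147.7356] 0.0456 theta -3.1388851196972936 0.67
side [  3.1727 150.7948] 0.0447 theta -3.1329718806715743 0.97
wrist [  2.5269 149.1691] 0.0498 theta 3.1161237139200235 0.69
mask 0.68 360 386 73 142
far end 49.4 tip centroid [ 21.4 127.2]
angle 1.5540926355674411
mask 0.32 272 399 67 327
far end 236.2 tip centroid [-5.2 79.7]
angle 1.2658220441305001
```

View pics/w7.png

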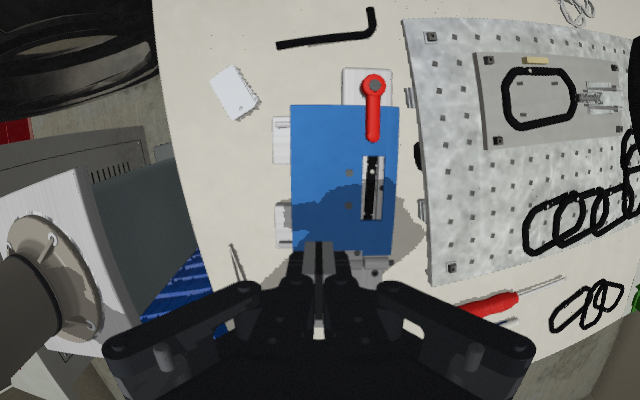

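The lever, hub (374,85) to tip (373,140), lies square across the edge of the closed leaf. The carabiner shows through the window, the items around the jig haven't moved, and the arm is clear.

```bash
python3 -c "
from plant import arm; print(arm.finish_job())"
```

```text
the job is handed in; nothing more can be done
None
```

I handed the job in at about 21 s: the carabiner is home against the stop, the leaf is flat on its stop, and the lever is square across its edge. I nudged nothing else. The highest force was a brief 71 N at the wrist while seating the leaf, and no verdict came back.

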